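# Slide the pan under the reading head and start the reading

### The arm

A 6-joint arm with a two-finger parallel gripper is mounted at the origin on the work surface. World frame = base frame: x ahead of the robot, y to its left, z up, the work surface at z = 0. Lengths are in m, angles in degrees, forces in N, time in s.
With the tool pointing down it reaches from about 0.375 to 0.9 m from the base axis. Payload 3.1 kg.
Tool frame: the origin (TCP) lies on the centre line of the jaws, within the pads' length; the fingertips stand 19 mm ahead of it and the grasp point (between the pads) is the TCP (tips_ahead is the distance from the TCP to the fingertips, in m); z points along the fingers, y is the line along which they close (so a half turn about z gives the same grasp; the last joint's range is limited). The gripper opens to 87 mm and grips with 3 to 60 N. Pads are 19 mm wide; open, the fingers measure 117 mm over their backs; the gripper's body (75 mm by 190 mm) begins 51 mm behind the grasp point.
Start: joints at [-10.227, 30.224, 82.088, -0, 67.689, -10.227], TCP at [0.625, 0, 0.242] pointing down, gripper open.
Joint ranges: [-176.69, 176.69], [-43.24, 126.21], [12.49, 139.97], [-82, 262], [0, 151.66], [-163.58, 163.58]. Speed limits (degrees/s): [159.86, 159.86, 180, 180, 180, 180].

### API

Orientations are given as a 3x3 rotation matrix whose columns are the frame's x, y, z axes.
In Python, from rig import read_state, capture, hand_in, trace, landmark_of, tips_ahead gives the robot as it stands.
- The arm moves only by the shell command python3 -m jog 'ROWS'. ROWS is JSON, a list of rows, each an object of numbers: "tx", "ty", "tz": the shift along the tool's x, y, z in cm; "roll": the turn about the tool's z in rad; "jaw": the opening, from 0 (shut) to 1 (fully open). A call has 1 to 8 rows; each row shifts and turns the commanded pose from where the row before left it, along the tool's axes as they then stand; what a row does not reach is not made up. A row lasts 1/10 s, in which the tool goes at most 50 mm and 8.59 degrees, less where a joint would pass 70% of its speed; a pose out of reach is approached as far as the arm can. A call with a gripper value outside its range is refused whole. The fingers move at their own pace and stop on an object; the grip force is fixed at half the most. Time passes only in rows, so rows that do not move let the fingers close. It gives the time, the measured TCP pose, the force, the opening and the grip force at its end, in the units of the state.
- read_state(): the state, without advancing time (a new reading comes with each control period).
- capture(name): name is "scene" or "side" or "wrist"; returns a dict with "img" (420x560x3 uint8, red, green, blue), "vertical_fov" (degrees; the focal length in pixels is half the picture's height over the tangent of half this angle, whatever the lens; pixels are square), "cx", "cy" (the principal point, pixels), "k1" (the pictures are not rectified: a ray, as slopes to the right and down, at radius r is drawn at 1 + k1 r^2 times it, then the intrinsics apply), "cam_to_world" (4x4, takes a point from camera to world coordinates); the wrist camera has in their place "tool_from_camera" (4x4, takes a point from camera to tool coordinates, whose origin is the TCP and whose axes are the flange's). Camera axes: x right, y up, looking along -z (the intrinsics and any distortion apply to the point x, -y, -z); pixel columns grow to the right and rows downward; lengths in m; the calibration is good to about 2 mm. A picture is of the moment at which its call begins: read the wrist's pose just before it. There is no depth.
- hand_in(): hands the job in; it is judged then, once.
Trained networks look in the newest picture that a camera, given by its name, has taken for a name from the list of things; names that differ only in an ending like _2 or _b are one class to them, and where a whole thing is asked for, a point or a joint stands for the part that bears it (a point fixed in the world has none). Each returns a list of dicts, best first, with "p" (0 to 1); they miss things now and then, are a little off and sometimes report something else, mostly with a low value. They report only what shows in the picture. A call takes as long as a camera call. They do not tell look-alikes from the thing itself.
- trace(camera, thing): "pixels" (420x560 bool, what is visible of it) and "bbox" ([left, top, width, height] in pixels, round what is visible of it).
- landmark_of(camera, thing): "point" ([row, column] in pixels: a listed point, or the origin of a listed thing).
The state is a dict: "time_s": time; "joint_positions": joint angles; "qvel": joint speeds; "tau": joint torques, N m; "position": TCP position; "tcp_rot": TCP orientation; "force": force on the tool from outside, world axes, zero at the start; "moment": the same for the moment, N m; "opening": opening from 0.0 (shut) to 1.0 (fully open); "grasp_force": force on a finger pad.
Only numpy, scipy, OpenCV 4.12 (cv2) and the standard library are available. Lean on these libraries where they do the work, as an engineer would, in place of code of your own. Each camera call takes 0.05 s, during which the arm holds its last target. There are 200 camera calls.

### The job

The steel pan stands on the free ring of the two-place hotplate. Slide it along the plate, without lifting or tipping it, until it stands inside the ring under the reading head with its handle pointing straight out over the plate's front edge, and let go of it; then push the start button on the sloping console fully down and release it. Do not bump the reading head, and leave the other things on the bench standing where they are.

Things in the scene. Friction and masses are not known exactly. Their poses are not given: they have to be found in the camera images.
- pot: open stainless steel pan with one straight bare-metal handle, loose, 0.35 to 0.7 kg. Body 100 mm across, 70 mm high, wall 3 mm. Origin: centre of its underside; z up; the handle points along its -x. Handle: a level bar 20 mm wide (y) and 16 mm thick, from 43 to 155 mm from the pan's axis, its middle line 55 mm above the pan's underside
- pot_handle (a point): point on the middle line of the pan's handle, 137 mm from the pan's axis and 18 mm from the handle's free end
- plate: fixed two-place hotplate, 240 mm (x) by 410 mm (y), cream housing with a flat grey top 80 mm above the bench. Origin on the bench; x points from the front edge (towards the robot) to the back; the plate reaches from x = -105 to +135 mm. Two printed dark rings, 124 mm inside and 132 mm outside diameter, lie on its top at x = 0, y = +105 and -105 mm
- head: fixed reading head: cream box on a column behind the plate, overhanging the left or the right ring. Origin: on the bench below that ring's centre; axes as the plate's. Box: x = -115 to +175 mm, y = -55 to +55 mm, 175 to 250 mm above the bench (25 mm above the pan's rim), lens 6 mm lower over the ring. Column: x = 147 to 197 mm, 60 mm wide; foot: x = 140 to 230 mm, 130 mm wide
- head_spot (a point): centre of the ring under the reading head, on the plate's top (80 mm above the bench): where the pan's underside centre must go
- idle_spot (a point): centre of the free ring, on the plate's top, where the pan stands at the start, up to 20 mm off centre and turned
- console: fixed cream start console to the robot's left or right, 130 mm (x) by 110 mm (y), up to 95 mm high at the back; its top slopes up to the back at 30 degrees, towards the robot. Origin: on the bench below its centre; x points to its back
- start_top (a point): centre of the start button's top, a black cap 36 mm across in a grey housing in the middle of the console's slope. The button moves square to the slope: its z axis points out, 30 degrees from vertical, towards the console's -x
- start (a joint): travel of the spring start button: 0 m out, 0.008 m fully down (about 5 N)
- supply: bystander: fixed upright cream supply box with a flat top and no button, 130 by 110 by 92 mm, on the other side from the console; origin on the bench at its centre
- beaker: bystander: small glass cup, 48 mm across, 60 mm high, loose, on the back of the hotplate between the two rings, about 100 mm behind the line through their centres; origin: centre of its underside
- reagent: bystander: amber glass bottle with label, 76 mm across, 170 mm high, loose on the bench to the left; origin: centre of its underside
- wash: bystander: white plastic bottle, 68 mm across, 190 mm high, loose on the bench to the right; origin: centre of its underside
- bulb: bystander: orange rubber suction bulb standing with its thin nozzle up, 64 mm across, 100 mm high, loose on the bench near the robot, to the left; origin: centre of its underside
- holder: bystander: black sample holder, a base plate 90 by 60 by 12 mm with an upright wall to 62 mm, loose on the bench near the robot, to the right; origin: centre of its underside
- jar: bystander: glass jar with black cap, 60 mm across, 70 mm high, loose on the bench far to the left; origin: centre of its underside
There are look-alikes about, which are no part of the job. What is shaped like the pot but green is not meant. Leave any pink look-alike of the console alone.

How it is judged (in metres and radians):
On the way, in this order (a step that is already met when the one before it is completed fails the run):
1. the pan stands inside the ring under the reading head, handle straight out to the front, let go and at rest (horizontal distance between pot and head_spot below 0.012 m and angle between the x axis of pot and the x axis of plate, either way round below 0.2 rad and x of pot_handle in the frame of plate below -0.1 m and contact force between the fingers and pot below 0.2 N and linear speed of pot below 0.01 m/s), for 0.2 s.
2. the start button is fully down (value of joint start above 0.0068 m), for 0.05 s.
At the end, for the whole second after the job is handed in: pan flat on the plate, at rest, centre within 12 mm of the centre of the ring under the head, handle to the front and within 0.2 rad of square to the front edge; the start button, pushed at least 6.8 of its 8 mm after that, is out again to within 1.5 mm (horizontal distance between pot and head_spot below 0.012 m and angle between the x axis of pot and the x axis of plate, either way round below 0.2 rad and x of pot_handle in the frame of plate below -0.1 m and z of pot in the frame of plate below 0.083 m and angle between pot's own z axis and vertical below 0.05 rad and linear speed of pot below 0.01 m/s and value of joint start below 0.0015 m); the robot touches nothing.
It fails at once if the pan is lifted more than 6 mm off the plate or tipped more than 0.12 rad (z of pot in the frame of plate above 0.086 m or angle between pot's own z axis and vertical above 0.12 rad).
It fails at once if the pan is off the plate (z of pot in the frame of plate below 0.07 m).
It fails at once if the robot or the pan hits the reading head (more than 2 N) (contact force between any of the arm, the fingers, pot and head above 2 N).
It fails at once if the start button is pressed while the pan is not under the reading head (value of joint start above 0.004 m and horizontal distance between pot and head_spot above 0.025 m).
It fails at once if a bystander is moved more than 30 mm or knocked over (distance of any of beaker, reagent, wash, bulb, holder, jar from where it was at the start of the episode above 0.03 m or angle between any of beaker, reagent, wash, bulb, holder, jar's own z axis and vertical above 0.5 rad).
It also fails if it takes over 48 s, if anything falls off the work surface, if the arm or the gripper's body presses on something with over 40 N, if the wrist force passes 120 N, or if a joint passes its speed limit or range.

## Working session

There is one attempt and no reset: what is moved stays moved. The work goes in short steps, Python scripts to look and compute and a shell command to move; the robot and the scene stay as the last step left them, time stands still between calls to the robot, and variables do not carry over. Pictures are saved under pics/ and viewed, at most 10 in all, crops included, and the job is handed in when it is done.

```bash
ls; mkdir -p pics
cat > h.py <<'E'
import numpy as np, cv2
from rig import *
def cap(n):
    s=read_state(); c=capture(n)
    if n=="wrist":
        T=np.eye(4);T[:3,:3]=s["tcp_rot"];T[:3,3]=s["position"];c["cam_to_world"]=T@np.array(c["tool_from_camera"])
    return c
def K(c):
    h=c["img"].shape[0];f=h/2/np.tan(np.radians(c["vertical_fov"])/2)
    return np.array([[f,0,c["cx"]],[0,f,c["cy"]],[0,0,1.]])
def ray(c,u,v):
    k=K(c);d=np.array([(u-k[0,2])/k[0,0],(v-k[1,2])/k[1,1]]);x=d.copy()
    for _ in range(30): x=d/(1+c["k1"]*(x@x))
    T=np.array(c["cam_to_world"]);r=T[:3,:3]@np.array([x[0],-x[1],-1]);return T[:3,3],r
def atz(c,u,v,z):
    o,r=ray(c,u,v);return o+r*(z-o[2])/r[2]
def proj(c,P):
    T=np.linalg.inv(np.array(c["cam_to_world"]));p=T[:3,:3]@np.asarray(P,float)+T[:3,3]
    x=np.array([p[0],-p[1]])/-p[2];x=x*(1+c["k1"]*(x@x));k=K(c);return x[0]*k[0,0]+k[0,2],x[1]*k[1,1]+k[1,2]
def save(c,n): cv2.imwrite("pics/"+n+".png",c["img"][:,:,::-1])
E
python3 - <<'E'
from h import *
np.set_printoptions(precision=3,suppress=True)
for n in("scene","side"):
    c=cap(n);save(c,n+"0");print(n,np.array(c["cam_to_world"])[:3],c["k1"])
    for t,z in(("pot",.08),("pot_handle",.135),("head_spot",.08),("idle_spot",.08),("plate",0),("console",0),("start_top",.065),("beaker",.08),("head",0),("holder",0),("bulb",0),("supply",0)):
        for r in landmark_of(n,t)[:2]:
            p=r["point"];print(t,round(r["p"],2),np.round(p),atz(c,p[1],p[0],z))
E
```

```text
pics
scene [[-0.653 -0.592  0.472  1.22 ]
 [ 0.757 -0.501  0.42   0.59 ]
 [-0.013  0.631  0.775  1.175]] 0.0194421550125831
pot 0.71 [188. 296.] [ 0.424 -0.017  0.08 ]
pot 0.68 [244. 287.] [0.64  0.119 0.08 ]
pot_handle 0.92 [218. 318.] [0.522 0.152 0.135]
pot_handle 0.55 [196. 329.] [0.421 0.123 0.135]
head_spot 0.7 [206. 245.] [ 0.61 -0.1   0.08]
head_spot 0.4 [311. 349.] [0.703 0.407 0.08 ]
idle_spot 0.45 [239. 285.] [0.628 0.101 0.08 ]
idle_spot 0.4 [232. 355.] [0.451 0.26  0.08 ]
plate 0.75 [239. 266.] [0.629 0.01  0.   ]
console 0.94 [132. 214.] [ 0.339 -0.563  0.   ]
console 0.56 [161. 217.] [ 0.461 -0.413  0.   ]
start_top 0.55 [144. 216.] [ 0.434 -0.435  0.065]
start_top 0.35 [117. 221.] [ 0.298 -0.547  0.065]
beaker 0.64 [241. 246.] [0.718 0.005 0.08 ]
beaker 0.15 [234. 264.] [0.66  0.032 0.08 ]
head 0.9 [222. 245.] [ 0.62  -0.099  0.   ]
bulb 0.54 [239. 284.] [0.587 0.062 0.   ]
bulb 0.52 [231. 354.] [0.396 0.232 0.   ]
supply 0.92 [282. 371.] [0.532 0.39  0.   ]
side [[-0.83   0.369 -0.418 -0.009]
 [-0.557 -0.567  0.607  0.82 ]
 [-0.013  0.737  0.676  0.986]] -0.12027563239854693
pot 0.76 [212. 238.] [0.643 0.105 0.08 ]
pot 0.67 [231. 338.] [0.329 0.003 0.08 ]
pot_handle 0.64 [218. 265.] [0.517 0.126 0.135]
pot_handle 0.62 [243. 321.] [0.325 0.122 0.135]
head_spot 0.58 [180. 278.] [ 0.622 -0.101  0.08 ]
plate 0.92 [212. 260.] [0.634 0.003 0.   ]
plate 0.23 [198. 278.] [ 0.619 -0.095  0.   ]
console 0.69 [164. 353.] [ 0.481 -0.438  0.   ]
console 0.39 [201. 280.] [ 0.607 -0.085  0.   ]
start_top 0.45 [166. 352.] [ 0.447 -0.34   0.065]
start_top 0.35 [224. 265.] [0.547 0.091 0.065]
beaker 0.67 [211. 240.] [0.637 0.1   0.08 ]
beaker 0.45 [188. 237.] [0.721 0.012 0.08 ]
head 0.72 [199. 277.] [ 0.622 -0.09   0.   ]
holder 0.77 [201. 349.] [ 0.395 -0.226  0.   ]
bulb 0.58 [357. 181.] [0.485 0.563 0.   ]
bulb 0.57 [288. 281.] [0.391 0.233 0.   ]
supply 0.92 [302. 213.] [0.527 0.383 0.   ]
```

View pics/scene0.png

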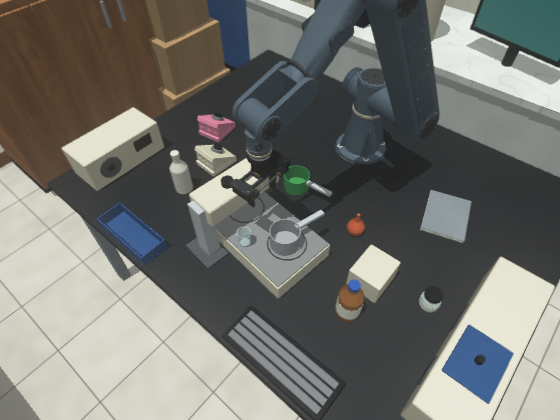

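View pics/side0.png

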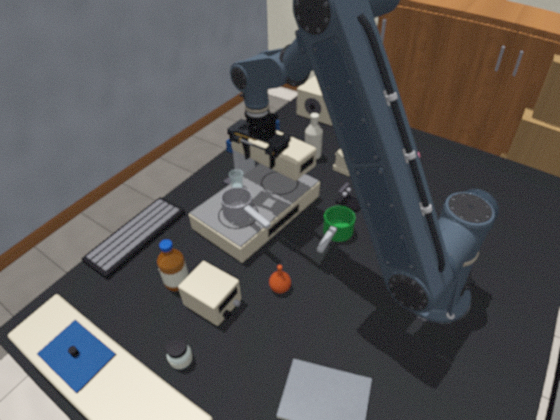

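The scene shows the steel pan on the left ring at about (row 240, col 287), with its handle towards the robot. The head is over the right ring, and the cream console is at (157, 215) with the pink look-alike behind it. The green pan is on the bench at (180, 296), and the bulb is at (225, 356). The side view agrees.

Run:
```python
from h import *
np.set_printoptions(precision=3,suppress=True)
s=read_state();print(s["tcp_rot"],s["position"],s["opening"],tips_ahead)
c=cap("wrist");save(c,"w0");print(np.array(c["tool_from_camera"]),c["vertical_fov"],c["k1"])
for t,z in(("pot",.08),("pot_handle",.135),("head_spot",.08),("idle_spot",.08),("plate",0),("beaker",.08)):
    for r in landmark_of("wrist",t)[:2]:
        p=r["point"];print(t,round(r["p"],2),np.round(p),atz(c,p[1],p[0],z))
```

```text
[[ 0.  1.  0.]
 [ 1. -0.  0.]
 [ 0.  0. -1.]] [0.625 0.    0.242] 1.0042495944212702 0.019
[[-0.     0.967  0.254  0.07 ]
 [ 1.     0.001 -0.001 -0.   ]
 [-0.001  0.254 -0.967 -0.144]
 [ 0.     0.     0.     1.   ]] 69.75697513073582 -0.044603268998638555
pot 0.72 [ 76. 293.] [0.638 0.114 0.08 ]
pot 0.58 [226.  90.] [ 0.419 -0.037  0.08 ]
pot_handle 0.83 [ 25. 128.] [0.51  0.143 0.135]
pot_handle 0.7 [126.  27.] [0.415 0.07  0.135]
plate 0.86 [166. 277.] [0.623 0.016 0.   ]
beaker 0.95 [186. 380.] [0.73  0.007 0.08 ]
```

View pics/w0.png

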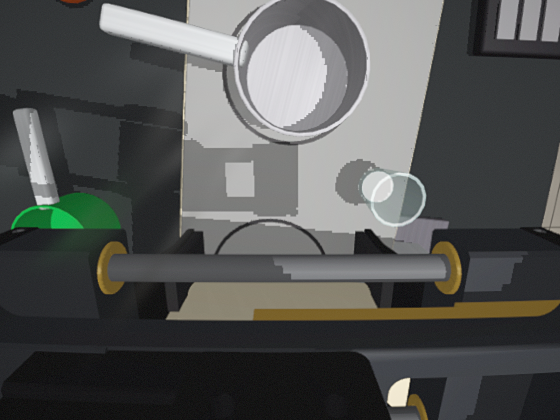

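The wrist view shows the steel pan's rim centred near (68, 302) and the handle end near (18, 105). The plate's front edge is at col 187→180, and the jaws currently close along world x. I'll move behind the handle and roll so the jaws close across it.

```bash
python3 -m jog '[{"tx":2.8,"ty":-2.4,"tz":-0.4},{"tx":2.8,"ty":-2.4,"tz":-0.4},{"tx":2.8,"ty":-2.4,"tz":-0.4},{"tx":2.8,"ty":-2.4,"tz":-0.4},{"tx":2.8,"ty":-2.4,"tz":-0.4},{"roll":-0.15},{"roll":-0.15},{"roll":-0.15}]' && python3 -m jog '[{"roll":-0.15},{"roll":-0.15},{"roll":-0.15},{"roll":-0.15},{"roll":-0.15},{"roll":-0.15},{"roll":0},{"roll":0}]'
python3 - <<'E'
from h import *
np.set_printoptions(precision=3,suppress=True)
s=read_state();print(s["tcp_rot"],s["position"],s["joint_positions"],s["force"])
c=cap("wrist");save(c,"w1")
for t,z in(("pot",.08),("pot_handle",.135),("idle_spot",.08),("plate",0),("beaker",.08)):
    for r in landmark_of("wrist",t)[:2]:
        p=r["point"];print(t,round(r["p"],2),np.round(p),atz(c,p[1],p[0],z))
for n in("scene","side"):
    c=cap(n);save(c,n+"1")
E
```

```text
[[ 0.  1. -0.]
 [ 1. -0. -0.]
 [-0. -0. -1.]] [0.625 0.    0.242] [-10.228  30.224  82.089  -0.     67.689 -10.226] [-0.642 -0.562  0.692]
pot 0.73 [222.  87.] [ 0.417 -0.032  0.08 ]
pot 0.69 [ 74. 297.] [0.642 0.115 0.08 ]
pot_handle 0.92 [ 27. 129.] [0.511 0.142 0.135]
pot_handle 0.73 [125.  28.] [0.417 0.071 0.135]
beaker 0.65 [187. 377.] [0.727 0.006 0.08 ]$[0]: bad value
```

View pics/w1.png

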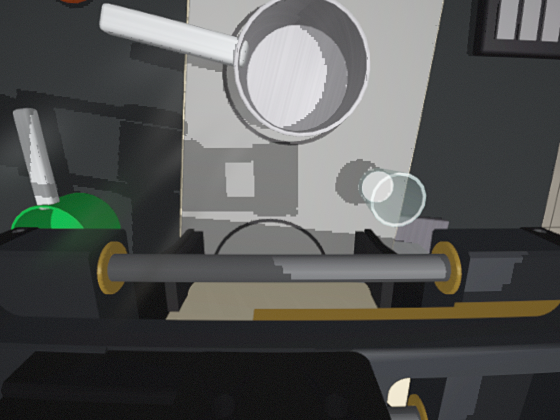

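The rows were refused (the picture is unchanged), probably because every key is needed.

```bash
python3 -m jog '[{"tx":2.8,"ty":-2.4,"tz":-0.4,"roll":0,"jaw":1},{"tx":2.8,"ty":-2.4,"tz":-0.4,"roll":0,"jaw":1},{"tx":2.8,"ty":-2.4,"tz":-0.4,"roll":0,"jaw":1},{"tx":2.8,"ty":-2.4,"tz":-0.4,"roll":0,"jaw":1},{"tx":2.8,"ty":-2.4,"tz":-0.4,"roll":0,"jaw":1},{"tx":0,"ty":0,"tz":0,"roll":-0.15,"jaw":1},{"tx":0,"ty":0,"tz":0,"roll":-0.15,"jaw":1},{"tx":0,"ty":0,"tz":0,"roll":-0.15,"jaw":1}]'
```

```text
time_s: 2.85
position: [0.5048, 0.1405, 0.2619]
tcp_rot: [[-0.441, 0.897, 0.001], [0.897, 0.441, -0.0], [-0.0, 0.001, -1.0]]
force: [0.5, 0.3, 0.5]
opening: 1.0
grasp_force: 0.0
```

```bash
python3 -m jog '[{"tx":0,"ty":0,"tz":0,"roll":-0.15,"jaw":1},{"tx":0,"ty":0,"tz":0,"roll":-0.15,"jaw":1},{"tx":0,"ty":0,"tz":0,"roll":-0.15,"jaw":1},{"tx":0,"ty":0,"tz":0,"roll":-0.15,"jaw":1},{"tx":0,"ty":0,"tz":0,"roll":-0.15,"jaw":1},{"tx":0,"ty":0,"tz":0,"roll":-0.15,"jaw":1},{"tx":0,"ty":0,"tz":0,"roll":0,"jaw":1}]'
python3 - <<'E'
from h import *
np.set_printoptions(precision=3,suppress=True)
s=read_state();print(s["tcp_rot"],s["position"],s["joint_positions"],s["force"])
c=cap("wrist");save(c,"w2")
for t,z in(("pot",.08),("pot_handle",.135),("idle_spot",.08),("head_spot",.08),("plate",0),("beaker",.08)):
    for r in landmark_of("wrist",t)[:2]:
        p=r["point"];print(t,round(r["p"],2),np.round(p),atz(c,p[1],p[0],z))
for n in("scene","side"):
    c=cap(n);save(c,n+"2")
    for t,z in(("head_spot",.08),("idle_spot",.08),("plate",0),("console",0),("start_top",.065)):
      for r in landmark_of(n,t)[:2]:
        p=r["point"];print(t,round(r["p"],2),np.round(p),atz(c,p[1],p[0],z))
E
```

```text
time_s: 3.55
position: [0.505, 0.14, 0.2617]
tcp_rot: [[-0.976, 0.219, 0.0], [0.219, 0.976, 0.0], [-0.0, 0.0, -1.0]]
force: [1.0, 1.4, 0.0]
opening: 1.003
grasp_force: 0.0
[[-0.976  0.219  0.   ]
 [ 0.219  0.976  0.   ]
 [-0.     0.    -1.   ]] [0.505 0.14  0.262] [  3.269  21.003  95.137   0.001  63.845 -74.067] [1.022 1.437 0.025]
pot 0.95 [296. 277.] [0.636 0.108 0.08 ]
pot 0.79 [101. 100.] [ 0.373 -0.021  0.08 ]
pot_handle 0.96 [207. 283.] [0.513 0.143 0.135]
pot_handle 0.83 [ 59. 182.] [0.369 0.089 0.135]
idle_spot 0.59 [295. 278.] [0.635 0.111 0.08 ]
plate 0.75 [274. 211.] [0.627 0.01  0.   ]
head_spot 0.82 [210. 246.] [ 0.621 -0.088  0.08 ]
idle_spot 0.6 [242. 283.] [0.64  0.102 0.08 ]
plate 0.65 [236. 263.] [ 0.625 -0.005  0.   ]
plate 0.38 [307. 429.] [0.489 0.576 0.   ]
console 0.96 [163. 215.] [ 0.474 -0.411  0.   ]
console 0.62 [129. 216.] [ 0.32  -0.571  0.   ]
start_top 0.6 [113. 222.] [ 0.276 -0.56   0.065]
start_top 0.4 [147. 218.] [ 0.444 -0.414  0.065]
head_spot 0.71 [179. 278.] [ 0.629 -0.11   0.08 ]
head_spot 0.59 [200. 278.] [ 0.565 -0.014  0.08 ]
idle_spot 0.43 [222. 265.] [0.542 0.095 0.08 ]
plate 0.97 [214. 262.] [0.621 0.007 0.   ]
console 0.91 [166. 352.] [ 0.478 -0.42   0.   ]
start_top 0.54 [153. 358.] [ 0.465 -0.433  0.065]
```

View pics/w2.png

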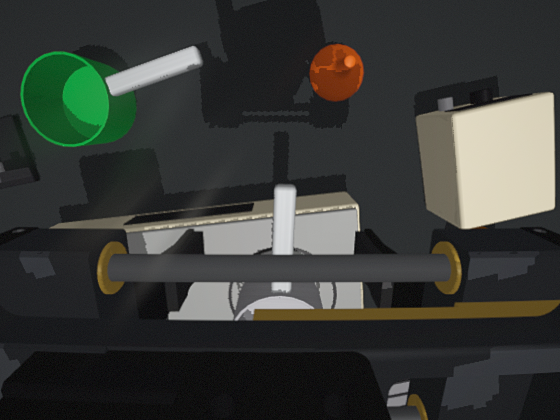

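Here the handle runs from its free end at (186, 285) to (288, 282). The plate's front-left corner is near (205, 357), and the bulb and green pan are clear of it. I'll refine the plate pose and head ring from w0, where the front edge and a ring arc are visible.

Run:
```python
from h import *
from scipy.optimize import least_squares
np.set_printoptions(precision=4,suppress=True)
c=capture("wrist"); TC=np.array(c["tool_from_camera"])
def at(R,p): 
    T=np.eye(4);T[:3,:3]=R;T[:3,3]=p;d=dict(c);d["cam_to_world"]=T@TC;return d
c0=at([[0,1,0],[1,0,0],[0,0,-1]],[.625,0,.242])
g=cv2.cvtColor(cv2.imread("pics/w0.png"),cv2.COLOR_BGR2GRAY).astype(int)
def edge(rows,lo,hi,sgn):
    P=[]
    for r in rows:
        d=sgn*np.diff(cv2.GaussianBlur(g.astype(np.float32),(3,3),0)[r])[lo:hi]; u=lo+d.argmax()+.5
        P.append(atz(c0,u,r,.08)[:2])
    P=np.array(P); vx,vy,x,y=cv2.fitLine(P.astype(np.float32),cv2.DIST_HUBER,0,.001,.001).ravel()
    yaw=np.degrees(np.arctan2(-vx*np.sign(vy),abs(vy)));print("edge x at y=0",x-y*vx/vy,"yaw",yaw,"y-range",P[:,1].min(),P[:,1].max(),np.median(np.abs((P-[x,y])@[-vy,vx])))
edge(range(30,230,4),165,205,1); edge(range(0,60,4),405,470,-1)
# head ring arc: dark pixels, outside top edge
P=[]
for u in range(222,324,3):
    col=g[205:250,u]; i=col.argmin(); v=205+i
    if col[i]<np.median(col)-8: P.append(atz(c0,u,v,.08)[:2])
P=np.array(P);print(len(P))
f=least_squares(lambda q:np.hypot(*(P-q[:2]).T)-.064,[.62,-.1],loss="soft_l1",f_scale=.001);print("head ring",f.x,np.abs(f.fun).max())
c2=at([[-.976,.219,0],[.219,.976,0],[0,0,-1]],[.505,.14,.262])
for (a,b,z) in((285,186,.143),(283,282,.143)): print("w2 handle",atz(c2,a,b,z))
a=[atz(c0,u,v,.143)[:2] for u,v in((104,18),(234,50))];print("w0 handle",a,np.degrees(np.arctan2(*(a[1]-a[0])[::-1])))
```

```text
edge x at y=0 0.5222827 yaw -6.2063513 y-range -0.03746471852091518 0.15416093249946747 0.0002545498073319941
edge x at y=0 0.75721836 yaw -6.236281 y-range 0.13245819692159122 0.1811501076780399 0.00021165182945175263
34
head ring [ 0.6153 -0.0946] 0.0015194062240931894
w2 handle [0.4915 0.1492 0.143 ]
w2 handle [0.584  0.1269 0.143 ]
w0 handle [array([0.4964, 0.1463]), array([0.5922, 0.1226])] -13.944540625165082
```

The plate's yaw is -6.2°. The head ring is at about (0.616, -0.096) and the idle ring at about (0.638, 0.114). The handle's end is at about (0.4945, 0.147), and the pan's yaw is -13.8°.

The head's front overhangs the plate edge by 10 mm and the gripper body is ±37.5 mm. So I'll grip 144 mm out, draw the pan about 20 mm forward, slide it sideways and then push it home.

```bash
python3 -m jog '[{"tx":0.1,"ty":0.45,"tz":3,"roll":0.02,"jaw":1},{"tx":0,"ty":0,"tz":3.2,"roll":0,"jaw":1},{"tx":0,"ty":0,"tz":3.5,"roll":0,"jaw":1},{"tx":0,"ty":0,"tz":2.0,"roll":0,"jaw":1},{"tx":0,"ty":0,"tz":0.95,"roll":0,"jaw":1},{"tx":0,"ty":0,"tz":0,"roll":0,"jaw":1},{"tx":0,"ty":0,"tz":0,"roll":0,"jaw":1}]'
python3 - <<'E'
from h import *
c=cap("wrist");save(c,"w3")
for t,z in(("pot",.08),("pot_handle",.135)):
    for r in landmark_of("wrist",t)[:1]:
        p=r["point"];print(t,round(r["p"],2),np.round(p),atz(c,p[1],p[0],z))
E
```

```text
time_s: 5.25
position: [0.5058, 0.1447, 0.1357]
tcp_rot: [[-0.971, 0.238, 0.001], [0.238, 0.971, 0.0], [-0.001, 0.0, -1.0]]
force: [0.2, -1.0, 0.1]
opening: 1.0
grasp_force: 0.0
pot 0.91 [101.  16.] [ 0.38203155 -0.00107636  0.08      ]
pot_handle 0.77 [ 27. 118.] [0.38082207 0.10297351 0.135     ]
```

View pics/w3.png

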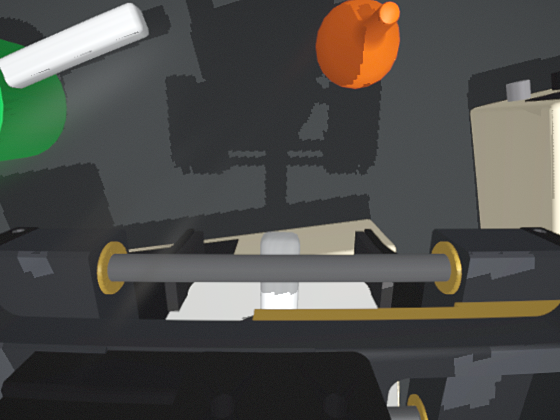

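The handle (cols 262–298, end at row 233) is centred between the jaws, so I'll close on it.

```bash
python3 -m jog '[{"tx":0,"ty":0,"tz":0,"roll":0,"jaw":0.5},{"tx":0,"ty":0,"tz":0,"roll":0,"jaw":0},{"tx":0,"ty":0,"tz":0,"roll":0,"jaw":0},{"tx":0,"ty":0,"tz":0,"roll":0,"jaw":0},{"tx":0,"ty":0,"tz":0,"roll":0,"jaw":0},{"tx":0,"ty":0,"tz":0,"roll":0,"jaw":0}]'
python3 - <<'E'
from h import *
c=cap("wrist")
# handle end at jaws, top surface
for v in (228,233,238): print(atz(c,280,v,.143),read_state()["position"])
for n in("scene","side"):
    c=cap(n)
    for t,z in(("pot",.08),("pot_handle",.135)):
      for r in landmark_of(n,t)[:2]:
        p=r["point"];print(t,round(r["p"],2),np.round(p),atz(c,p[1],p[0],z))
E
```

```text
time_s: 6.0
position: [0.5049, 0.1446, 0.135]
tcp_rot: [[-0.971, 0.238, -0.0], [0.238, 0.971, -0.0], [0.0, -0.0, -1.0]]
force: [0.3, -0.5, -0.5]
opening: 0.541
grasp_force: 0.0
[0.48471738 0.15066594 0.143     ] [0.50495171 0.14465654 0.13500645]
[0.48717687 0.15006348 0.143     ] [0.50495171 0.14465654 0.13500645]
[0.4896597  0.14945531 0.143     ] [0.50495171 0.14465654 0.13500645]
pot 0.86 [187. 295.] [ 0.42317684 -0.02256942  0.08      ]
pot 0.83 [241. 284.] [0.6339718  0.10273712 0.08      ]
pot_handle 0.75 [213. 316.] [0.50837316 0.13536204 0.135     ]
pot 0.86 [231. 337.] [0.33255612 0.00529995 0.08      ]
pot 0.64 [214. 240.] [0.63341937 0.10932523 0.08      ]
pot_handle 0.87 [221. 264.] [0.5106719  0.13876206 0.135     ]
pot_handle 0.71 [246. 321.] [0.31995131 0.13072553 0.135     ]
```

```bash
python3 -m jog '[{"tx":0,"ty":0,"tz":0,"roll":0,"jaw":0},{"tx":0,"ty":0,"tz":0,"roll":0,"jaw":0},{"tx":0,"ty":0,"tz":0,"roll":0,"jaw":0},{"tx":0,"ty":0,"tz":0,"roll":0,"jaw":0},{"tx":0,"ty":0,"tz":0,"roll":0,"jaw":0},{"tx":0,"ty":0,"tz":0,"roll":0,"jaw":0},{"tx":0,"ty":0,"tz":0,"roll":0,"jaw":0}]'
```

```text
time_s: 7.05
position: [0.505, 0.1446, 0.135]
tcp_rot: [[-0.971, 0.239, -0.0], [0.239, 0.971, -0.0], [0.0, -0.0, -1.0]]
force: [-0.2, -0.0, -0.1]
opening: 0.226
grasp_force: 30.0
```

```bash
python3 -m jog '[{"tx":0.7,"ty":0,"tz":0,"roll":0,"jaw":0},{"tx":1,"ty":0,"tz":0,"roll":0,"jaw":0},{"tx":1,"ty":0,"tz":0,"roll":0,"jaw":0},{"tx":0.5,"ty":-0.6,"tz":0,"roll":-0.033,"jaw":0},{"tx":0,"ty":-1,"tz":0,"roll":-0.033,"jaw":0},{"tx":0,"ty":-1,"tz":0,"roll":-0.033,"jaw":0},{"tx":0,"ty":-1,"tz":0,"roll":-0.034,"jaw":0},{"tx":0,"ty":0,"tz":0,"roll":0,"jaw":0}]'
```

```text
time_s: 7.85
position: [0.4651, 0.117, 0.135]
tcp_rot: [[-0.994, 0.107, -0.003], [0.107, 0.994, 0.0], [0.003, -0.0, -1.0]]
force: [-1.1, 3.0, -0.7]
opening: 0.226
grasp_force: 30.0
```

```bash
python3 -m jog '[{"tx":0,"ty":-1,"tz":0,"roll":0,"jaw":0},{"tx":0,"ty":-1.5,"tz":0,"roll":0,"jaw":0},{"tx":0,"ty":-1.5,"tz":0,"roll":0,"jaw":0},{"tx":0,"ty":-1.5,"tz":0,"roll":0,"jaw":0},{"tx":0,"ty":-1.5,"tz":0,"roll":0,"jaw":0},{"tx":0,"ty":-1.5,"tz":0,"roll":0,"jaw":0},{"tx":0,"ty":-1,"tz":0,"roll":0,"jaw":0},{"tx":0,"ty":0,"tz":0,"roll":0,"jaw":0}]'
python3 - <<'E'
from h import *
for n in("scene","side"):
    c=cap(n);save(c,n+"3")
    for t,z in(("pot",.08),("pot_handle",.135)):
      for r in landmark_of(n,t)[:2]:
        p=r["point"];print(t,round(r["p"],2),np.round(p),atz(c,p[1],p[0],z))
E
```

```text
time_s: 8.65
position: [0.4566, 0.0216, 0.135]
tcp_rot: [[-0.994, 0.11, -0.001], [0.11, 0.994, -0.0], [0.001, -0.0, -1.0]]
force: [-1.0, -1.1, -0.6]
opening: 0.222
grasp_force: 30.0
pot 0.8 [216. 270.] [ 0.58677807 -0.00165383  0.08      ]
pot 0.76 [185. 293.] [ 0.42122958 -0.03276606  0.08      ]
pot_handle 0.8 [189. 296.] [0.46801376 0.01796451 0.135     ]
pot_handle 0.63 [192. 324.] [0.41724282 0.10148234 0.135     ]
pot 0.89 [234. 339.] [0.31886577 0.01474725 0.08      ]
pot 0.84 [196. 268.] [ 0.6048788  -0.00982411  0.08      ]
pot_handle 0.81 [246. 322.] [0.31913962 0.12930223 0.135     ]
pot_handle 0.69 [207. 299.] [0.45668483 0.02744161 0.135     ]
```

```bash
python3 -m jog '[{"tx":0,"ty":-1,"tz":0,"roll":0,"jaw":0},{"tx":0,"ty":-1.5,"tz":0,"roll":0,"jaw":0},{"tx":0,"ty":-1.5,"tz":0,"roll":0,"jaw":0},{"tx":0,"ty":-1.5,"tz":0,"roll":0,"jaw":0},{"tx":0,"ty":-1.5,"tz":0,"roll":0,"jaw":0},{"tx":0,"ty":-1.5,"tz":0,"roll":0,"jaw":0},{"tx":0,"ty":-1.5,"tz":0,"roll":0,"jaw":0},{"tx":0,"ty":0,"tz":0,"roll":0,"jaw":0}]'
python3 - <<'E'
from h import *
for n in("wrist","side","scene"):
    c=cap(n);save(c,n+"4")
    for t,z in(("pot",.08),("pot_handle",.135),("head_spot",.08)):
      for r in landmark_of(n,t)[:2]:
        p=r["point"];print(n,t,round(r["p"],2),np.round(p),atz(c,p[1],p[0],z))
a=cv2.imread("pics/side4.png")[140:280,200:350];b=cv2.imread("pics/scene4.png")[140:280,200:350]
cv2.imwrite("pics/m4.png",cv2.resize(np.hstack([a,b]),None,fx=2.6,fy=2.6,interpolation=cv2.INTER_CUBIC))
E
```

```text
time_s: 9.75
position: [0.4466, -0.0785, 0.1351]
tcp_rot: [[-0.994, 0.109, 0.001], [0.109, 0.994, -0.001], [-0.001, -0.001, -1.0]]
force: [-0.2, -0.3, -1.0]
opening: 0.227
grasp_force: 30.0
wrist pot 0.68 [ 97. 282.] [ 0.36216764 -0.06686169  0.08      ]
wrist pot_handle 0.81 [ 59. 476.] [0.35874486 0.02102017 0.135     ]
wrist pot_handle 0.76 [269. 280.] [ 0.45114544 -0.07806911  0.135     ]
side pot 0.76 [230. 338.] [0.32955699 0.00232845 0.08      ]
side pot 0.73 [183. 287.] [ 0.58965224 -0.10594581  0.08      ]
side pot_handle 0.82 [186. 318.] [ 0.45872623 -0.09197349  0.135     ]
side pot_handle 0.56 [246. 320.] [0.3223812  0.13498736 0.135     ]
side head_spot 0.6 [179. 277.] [ 0.63079798 -0.10818627  0.08      ]
scene pot 0.77 [187. 294.] [ 0.42430711 -0.02546938  0.08      ]
scene pot 0.69 [163. 216.] [ 0.52397313 -0.33966387  0.08      ]
scene pot_handle 0.7 [192. 328.] [0.40859961 0.11101373 0.135     ]
scene head_spot 0.68 [209. 246.] [ 0.6184735  -0.09096276  0.08      ]
```

View pics/m4.png

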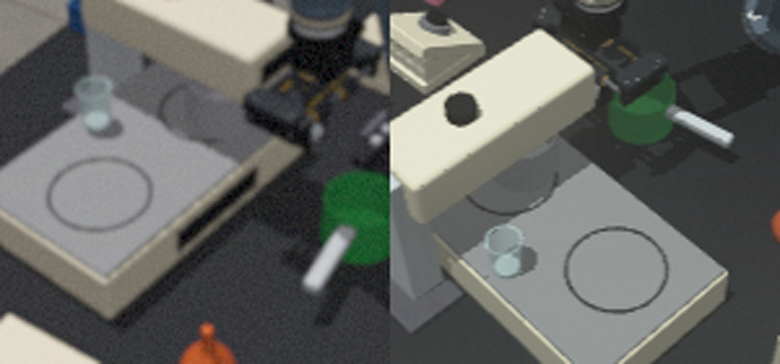

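The pan stands under the head, short of the ring's centre, and the gripper is clear of the head's front. To fix the remaining push I'll look at the handle end from the wrist and fit the free ring.

Run:
```python
from h import *
from scipy.optimize import least_squares
np.set_printoptions(precision=4,suppress=True)
for n in("scene","side"):
    c=capture(n);g=cv2.cvtColor(cv2.imread(f"pics/{n}4.png"),cv2.COLOR_BGR2GRAY).astype(float)
    ctr=np.array([.638,.113])
    for it in range(2):
        P=[]
        for th in np.arange(0,2*np.pi,.1):
            R=np.arange(.054,.075,.0005);q=[]
            for r in R:
                u,v=proj(c,[ctr[0]+r*np.cos(th),ctr[1]+r*np.sin(th),.08]);q.append(cv2.getRectSubPix(g.astype(np.float32),(1,1),(float(u),float(v)))[0,0])
            q=np.array(q);w=np.clip(np.median(q)-q-6,0,None)
            if w.sum()>5: r=(w*R).sum()/w.sum();P.append(ctr+r*np.array([np.cos(th),np.sin(th)]))
        P=np.array(P);f=least_squares(lambda z:np.hypot(*(P-z[:2]).T)-z[2],[*ctr,.064],loss="soft_l1",f_scale=.001);ctr=f.x[:2]
    print(n,len(P),f.x,np.median(abs(f.fun)))
im=cv2.imread("pics/wrist4.png")[180:330,150:410];cv2.imwrite("pics/m5.png",cv2.resize(im,None,fx=3,fy=3))
```

```text
scene 63 [0.6364 0.1137 0.0641] 0.00016317680164050496
side 63 [0.6367 0.1136 0.0639] 0.00022268950132194043
```

View pics/m5.png

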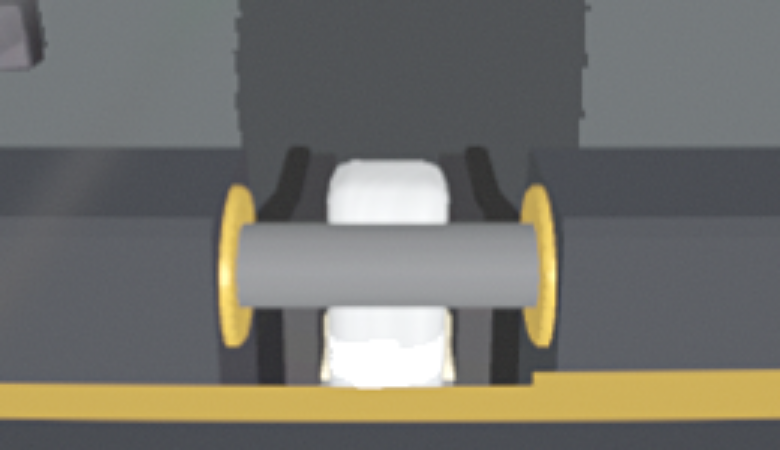

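The free ring fits at (0.6365, 0.1136), which puts the head ring at (0.614, -0.095). The handle's end shows about 13 mm in front of the TCP, so the grip is 141 mm out and the pan is about 27 mm short. I'll regrip 12 mm further out, then push 21 mm.

```bash
python3 -m jog '[{"tx":0,"ty":0,"tz":0,"roll":0,"jaw":0.35},{"tx":0,"ty":0,"tz":0,"roll":0,"jaw":0.35},{"tx":0.6,"ty":0,"tz":0,"roll":0,"jaw":0.35},{"tx":0.6,"ty":0,"tz":0,"roll":0,"jaw":0.35},{"tx":0,"ty":0,"tz":0,"roll":0,"jaw":0},{"tx":0,"ty":0,"tz":0,"roll":0,"jaw":0},{"tx":0,"ty":0,"tz":0,"roll":0,"jaw":0},{"tx":0,"ty":0,"tz":0,"roll":0,"jaw":0}]'
```

```text
time_s: 11.25
position: [0.4341, -0.0756, 0.1351]
tcp_rot: [[-0.994, 0.108, -0.001], [0.108, 0.994, 0.0], [0.001, 0.0, -1.0]]
force: [-2.1, 0.6, 1.9]
opening: 0.221
grasp_force: 30.0
```

```bash
python3 -m jog '[{"tx":-0.4,"ty":0.05,"tz":0,"roll":0,"jaw":0},{"tx":-0.5,"ty":0.05,"tz":0,"roll":0,"jaw":0},{"tx":-0.5,"ty":0.05,"tz":0,"roll":0,"jaw":0},{"tx":-0.4,"ty":0,"tz":0,"roll":0,"jaw":0},{"tx":-0.3,"ty":0,"tz":0,"roll":0,"jaw":0},{"tx":0,"ty":0,"tz":0,"roll":0,"jaw":0},{"tx":0,"ty":0,"tz":0,"roll":0,"jaw":0}]'
python3 - <<'E'
from h import *
for n in("wrist","side","scene"):
    c=cap(n);save(c,n+"6")
    for t,z in(("pot",.08),("pot_handle",.135)):
      for r in landmark_of(n,t)[:3]:
        p=r["point"];print(n,t,round(r["p"],2),np.round(p),atz(c,p[1],p[0],z))
a=cv2.imread("pics/side6.png")[150:230,230:350];b=cv2.imread("pics/wrist6.png")[180:330,150:410]
cv2.imwrite("pics/m6.png",np.hstack([cv2.resize(a,(450,300),interpolation=cv2.INTER_CUBIC),cv2.resize(b,(350,300))]))
E
```

```text
time_s: 11.95
position: [0.4531, -0.0755, 0.1348]
tcp_rot: [[-0.994, 0.107, -0.005], [0.107, 0.994, 0.002], [0.006, 0.001, -1.0]]
force: [-4.3, 0.6, 5.0]
opening: 0.223
grasp_force: 30.0
wrist pot 0.73 [ 95. 280.] [ 0.3670846 -0.0647387  0.08     ]
wrist pot_handle 0.75 [292. 276.] [ 0.47124569 -0.07841892  0.135     ]
side pot 0.94 [184. 284.] [ 0.59459117 -0.0934889   0.08      ]
side pot 0.79 [230. 341.] [ 0.3224861  -0.00225412  0.08      ]
side pot 0.72 [181. 278.] [ 0.62291481 -0.09774058  0.08      ]
side pot_handle 0.55 [246. 321.] [0.32050678 0.12974083 0.135     ]
scene pot 0.6 [185. 292.] [ 0.42217029 -0.04016956  0.08      ]
scene pot 0.53 [205. 246.] [ 0.60489542 -0.10141062  0.08      ]
scene pot_handle 0.78 [192. 326.] [0.41336258 0.10464054 0.135     ]
```

View pics/m6.png

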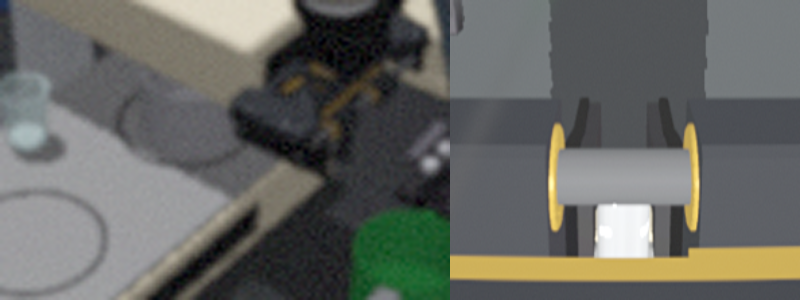

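The handle end is now hidden under the crossbar, and side view shows the pan nearly centred. The force rose slightly, so I'll release, back off and measure before the final nudge.

```bash
python3 -m jog '[{"tx":0,"ty":0,"tz":0,"roll":0,"jaw":0.5},{"tx":0,"ty":0,"tz":0,"roll":0,"jaw":0.5},{"tx":0,"ty":0,"tz":0,"roll":0,"jaw":0.5},{"tx":1.5,"ty":0,"tz":0,"roll":0,"jaw":0.5},{"tx":2,"ty":0,"tz":0,"roll":0,"jaw":0.5},{"tx":0,"ty":0,"tz":0,"roll":0,"jaw":0.5},{"tx":0,"ty":0,"tz":0,"roll":0,"jaw":0.5}]'
python3 - <<'E'
from h import *
for n in("wrist","side","scene"):
    c=cap(n);save(c,n+"7")
    for t,z in(("pot",.08),("pot_handle",.135)):
      for r in landmark_of(n,t)[:3]:
        p=r["point"];print(n,t,round(r["p"],2),np.round(p),atz(c,p[1],p[0],z))
E
```

```text
time_s: 13.1
position: [0.4216, -0.0731, 0.1352]
tcp_rot: [[-0.994, 0.108, 0.002], [0.108, 0.994, -0.001], [-0.002, -0.0, -1.0]]
force: [0.9, -1.0, 0.3]
opening: 0.497
grasp_force: 0.0
wrist pot 0.75 [126. 279.] [ 0.35445419 -0.06502422  0.08      ]
wrist pot 0.35 [182. 127.] [ 0.37928109 -0.17138249  0.08      ]
wrist pot_handle 0.91 [ 99. 466.] [0.35051004 0.0220615  0.135     ]
side pot 0.8 [232. 338.] [0.3245852  0.00780633 0.08      ]
side pot 0.7 [182. 283.] [ 0.60188547 -0.10266945  0.08      ]
side pot_handle 0.92 [243. 320.] [0.32749429 0.12253736 0.135     ]
scene pot 0.96 [186. 293.] [ 0.42390303 -0.03202095  0.08      ]
scene pot 0.68 [204. 246.] [ 0.59888792 -0.10662032  0.08      ]
scene pot_handle 0.57 [194. 328.] [0.41519937 0.11326833 0.135     ]
scene pot_handle 0.3 [145. 217.] [ 0.48652803 -0.36339825  0.135     ]
```

View pics/wrist7.png

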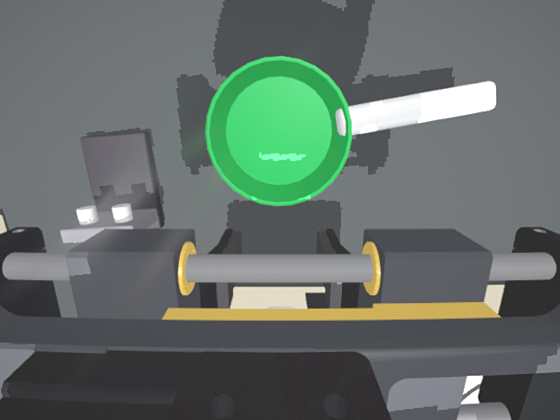

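The handle's end is behind the crossbar near (305, 268), and the gripper is clear of it. I'll do the last nudge with closed fingertips against the handle end, which keeps the gripper body well clear of the head.

```bash
python3 -m jog '[{"tx":0,"ty":0,"tz":0,"roll":0,"jaw":0},{"tx":0,"ty":0,"tz":0,"roll":0,"jaw":0},{"tx":0,"ty":0,"tz":0,"roll":0,"jaw":0},{"tx":0,"ty":0,"tz":0,"roll":0,"jaw":0},{"tx":0,"ty":0,"tz":0,"roll":0,"jaw":0},{"tx":0,"ty":0,"tz":0,"roll":0,"jaw":0},{"tx":0,"ty":0,"tz":0,"roll":0,"jaw":0},{"tx":-0.8,"ty":0,"tz":0,"roll":0,"jaw":0}]'
```

```text
time_s: 14.35
position: [0.4275, -0.0731, 0.1349]
tcp_rot: [[-0.994, 0.108, -0.002], [0.108, 0.994, 0.001], [0.002, 0.001, -1.0]]
force: [-0.4, 0.4, 0.3]
opening: 0.001
grasp_force: 0.0
```

```bash
python3 -m jog '[{"tx":-0.3,"ty":0,"tz":0,"roll":0,"jaw":0},{"tx":-0.3,"ty":0,"tz":0,"roll":0,"jaw":0},{"tx":-0.3,"ty":0,"tz":0,"roll":0,"jaw":0},{"tx":0,"ty":0,"tz":0,"roll":0,"jaw":0}]'
```

```text
time_s: 14.75
position: [0.4381, -0.0747, 0.1351]
tcp_rot: [[-0.994, 0.107, 0.001], [0.107, 0.994, -0.0], [-0.001, -0.0, -1.0]]
force: [-0.1, -0.0, -0.5]
opening: 0.011
grasp_force: 0.0
```

```bash
python3 -m jog '[{"tx":-0.3,"ty":0,"tz":0,"roll":0,"jaw":0},{"tx":-0.2,"ty":0,"tz":0,"roll":0,"jaw":0},{"tx":0,"ty":0,"tz":0,"roll":0,"jaw":0}]'
```

```text
time_s: 15.05
position: [0.4412, -0.0746, 0.1348]
tcp_rot: [[-0.994, 0.107, -0.003], [0.107, 0.994, 0.001], [0.003, 0.001, -1.0]]
force: [-3.2, -0.1, 2.2]
opening: 0.006
grasp_force: 1.6
```

Contact comes where predicted, with the pan about 9 mm short. I'll push on about 6 mm.

```bash
python3 -m jog '[{"tx":-0.2,"ty":0,"tz":0,"roll":0,"jaw":0},{"tx":-0.2,"ty":0,"tz":0,"roll":0,"jaw":0},{"tx":-0.2,"ty":0,"tz":0,"roll":0,"jaw":0},{"tx":0,"ty":0,"tz":0,"roll":0,"jaw":0}]'
```

```text
time_s: 15.45
position: [0.4474, -0.0752, 0.1349]
tcp_rot: [[-0.994, 0.107, -0.002], [0.107, 0.994, 0.001], [0.002, 0.001, -1.0]]
force: [-3.7, 0.7, 0.5]
opening: 0.004
grasp_force: 1.7
```

```bash
python3 -m jog '[{"tx":2,"ty":0,"tz":0,"roll":0,"jaw":0},{"tx":2,"ty":0,"tz":0,"roll":0,"jaw":0},{"tx":0,"ty":0,"tz":-4,"roll":0,"jaw":0},{"tx":0,"ty":0,"tz":-5,"roll":0,"jaw":0},{"tx":0,"ty":0,"tz":-5,"roll":0,"jaw":0},{"tx":0,"ty":0,"tz":0,"roll":0,"jaw":0}]'
python3 - <<'E'
from h import *
np.set_printoptions(precision=4,suppress=True)
for n in("wrist","side","scene"):
    c=cap(n);save(c,n+"8")
    for t,z in(("pot",.08),("pot_handle",.135),("console",0),("start_top",.07)):
      for r in landmark_of(n,t)[:3]:
        p=r["point"];print(n,t,round(r["p"],2),np.round(p),atz(c,p[1],p[0],z))
E
```

```text
time_s: 16.05
position: [0.414, -0.0736, 0.2815]
tcp_rot: [[-0.994, 0.107, 0.017], [0.107, 0.994, -0.008], [-0.018, -0.006, -1.0]]
force: [0.6, 0.9, 0.2]
opening: 0.002
grasp_force: 0.0
wrist pot 0.7 [130. 285.] [ 0.3572 -0.0611  0.08  ]
wrist pot_handle 0.71 [110. 396.] [0.3475 0.0423 0.135 ]
wrist console 0.87 [232.  66.] [ 0.4745 -0.413   0.    ]
wrist console 0.54 [136. 491.] [0.3966 0.2273 0.    ]
wrist console 0.25 [239.  25.] [ 0.4786 -0.4852  0.    ]
wrist start_top 0.55 [237.  24.] [ 0.4529 -0.4164  0.07  ]
wrist start_top 0.52 [233.  65.] [ 0.4537 -0.3575  0.07  ]
side pot 0.95 [180. 281.] [ 0.6143 -0.1067  0.08  ]
side pot_handle 0.96 [184. 314.] [ 0.4744 -0.0941  0.135 ]
side pot_handle 0.74 [247. 322.] [0.3166 0.1326 0.135 ]
side pot_handle 0.33 [184. 279.] [ 0.5696 -0.0292  0.135 ]
side console 0.88 [163. 350.] [ 0.4949 -0.4361  0.    ]
side start_top 0.64 [152. 360.] [ 0.4616 -0.4368  0.07  ]
side start_top 0.28 [304. 218.] [0.4736 0.4119 0.07  ]
scene pot 0.9 [204. 246.] [ 0.6024 -0.1057  0.08  ]
scene pot 0.66 [188. 292.] [ 0.4324 -0.0289  0.08  ]
scene pot_handle 0.88 [190. 327.] [0.4017 0.0995 0.135 ]
scene console 0.85 [131. 216.] [ 0.3274 -0.56    0.    ]
scene console 0.58 [164. 214.] [ 0.482 -0.408  0.   ]
scene start_top 0.59 [143. 218.] [ 0.4298 -0.4254  0.07  ]
scene start_top 0.57 [189. 183.] [ 0.6934 -0.3407  0.07  ]
```

```bash
python3 -m jog '[{"tx":0,"ty":-4,"tz":0,"roll":0,"jaw":0},{"tx":0,"ty":-4,"tz":0,"roll":0,"jaw":0},{"tx":0,"ty":-4,"tz":0,"roll":0,"jaw":0},{"tx":-3.2,"ty":-4,"tz":0,"roll":0,"jaw":0},{"tx":-3.2,"ty":-4,"tz":0,"roll":0,"jaw":0},{"tx":-3.2,"ty":-4,"tz":0,"roll":0,"jaw":0},{"tx":-3.2,"ty":-4,"tz":0,"roll":0,"jaw":0},{"tx":-3.2,"ty":-4,"tz":0,"roll":0,"jaw":0}]'
python3 - <<'E'
from h import *
np.set_printoptions(precision=4,suppress=True)
for n in("wrist","side","scene"):
    c=cap(n);save(c,n+"9")
    for t,z in(("pot",.08),("pot_handle",.135),("console",0),("start_top",.07),("wash",0)):
      if n!="wrist" and t=="console":continue
      for r in landmark_of(n,t)[:2]:
        p=r["point"];print(n,t,round(r["p"],2),np.round(p),atz(c,p[1],p[0],z))
    if n=="wrist":
        np.save("cw9.npy",c["cam_to_world"])
        for r in trace(n,"console")[:2]: print(r["p"],r["bbox"],c["img"][r["pixels"]].mean(0)); 
        r=trace(n,"console")[0]
E
```

```text
time_s: 17.6
position: [0.5308, -0.4033, 0.2748]
tcp_rot: [[-0.994, 0.108, -0.0], [0.108, 0.994, 0.0], [0.0, 0.0, -1.0]]
force: [-0.2, -0.1, 0.7]
opening: 0.005
grasp_force: 0.0
wrist pot 0.9 [222. 537.] [ 0.6091 -0.0931  0.08  ]
wrist pot 0.83 [ 17. 526.] [ 0.3792 -0.1259  0.08  ]
wrist console 0.84 [130. 266.] [ 0.4698 -0.413   0.    ]
wrist console 0.81 [ 27. 139.] [ 0.3231 -0.5589  0.    ]
wrist start_top 0.75 [108. 266.] [ 0.4441 -0.4075  0.07  ]
0.97 [70.7, 0.0, 123.7, 89.6] [231.9075 158.777  186.2233]
0.63 [214.8, 76.5, 104.0, 114.5] [207.9119 202.5028 183.0594]
side pot 0.94 [230. 338.] [0.3297 0.0014 0.08  ]
side pot 0.89 [184. 281.] [ 0.6032 -0.0886  0.08  ]
side pot_handle 0.9 [246. 321.] [0.3215 0.1308 0.135 ]
side pot_handle 0.75 [165. 352.] [ 0.417  -0.2579  0.135 ]
side start_top 0.72 [216. 260.] [0.5769 0.0713 0.07  ]
side start_top 0.42 [143. 409.] [ 0.3156 -0.6047  0.07  ]
side wash 0.76 [157. 315.] [ 0.6347 -0.3946  0.    ]
side wash 0.2 [179. 278.] [ 0.6847 -0.1897  0.    ]
scene pot 0.9 [204. 244.] [ 0.6061 -0.1086  0.08  ]
scene pot 0.83 [188. 295.] [ 0.4297 -0.0202  0.08  ]
scene pot_handle 0.64 [188. 328.] [0.394  0.0999 0.135 ]
scene pot_handle 0.63 [232. 352.] [0.4975 0.2716 0.135 ]
scene start_top 0.49 [145. 216.] [ 0.4425 -0.427   0.07  ]
scene start_top 0.35 [112. 219.] [ 0.2845 -0.5744  0.07  ]
scene wash 0.76 [187. 183.] [ 0.6532 -0.41    0.    ]
scene wash 0.27 [304. 429.] [0.4828 0.5714 0.    ]
```

The cream console sits at bbox (215, 77, 104×114) and the pink one is elsewhere. The wrist view also puts the pan about 5 mm from the ring's centre. Next I'll locate the black cap, the console's yaw and the handle direction.

Run:
```python
from h import *
np.set_printoptions(precision=4,suppress=True)
cs={n:cap(n) for n in("wrist","side","scene")}
c=cs["wrist"];T=[r for r in trace("wrist","console") if r["bbox"][0]>180][0];print(T["p"],T["bbox"])
m=T["pixels"].astype(np.uint8);x,y,w,h=map(int,T["bbox"])
g=cv2.cvtColor(c["img"],cv2.COLOR_RGB2GRAY)
sat=cv2.cvtColor(c["img"],cv2.COLOR_RGB2HSV)[:,:,1]
k=3
print("gray map /5px");
for r in range(y-6,y+h+6,5): print(r," ".join("%3d"%g[r,q] for q in range(x-10,x+w+10,5)))
hull=cv2.convexHull(cv2.findContours(m,0,2)[0][0]);print("hull",cv2.approxPolyDP(hull,3,True).reshape(-1,2).tolist())
d=((g<70)&(cv2.fillConvexPoly(np.zeros_like(m),hull,1)>0)).astype(np.uint8)
nl,lb,st,ce=cv2.connectedComponentsWithStats(d)
for i in range(1,nl):
    if st[i,4]>40: print("dark",st[i],ce[i],[atz(c,*ce[i],z)[:2] for z in(.065,.075)])
# handle direction in wrist view
P=[]
for dd in np.arange(.115,.153,.004):
    prof=[]
    for s in np.arange(-.03,.0301,.001):
        p=np.array([.6107,-.093])-dd*np.array([.994,-.108])+s*np.array([.108,.994]);u,v=proj(c,[*p,.143])
        prof.append(g[int(round(v)),int(round(u))] if 0<=u<559.5 and 0<=v<419 else -1)
    print(round(dd,3),prof[::3])
```

```text
0.61 [213.9, 77.6, 102.9, 114.4]
gray map /5px
71  81  76  49  52  48  46  47  49  48  48  49  47  52  52  56  56  59  63  61  59  54  50  50  50  49
76  80  77  49  51  51  48  49  48  49  46  44  45  48  54  64  87 110 141 150 162 184 114  46  49  76
81  78  77  71  48 206 204 201 200 200 202 196 192 187 191 193 193 191 192 193 195 195 198  49  77  77
86  77  77  51  47 195 196 195 195 195 195 194 193 194 194 193 192 193 194 193 196 196 198  77  76  77
91  79  75  74  47 195 195 195 195 194 195 195 194 194 194 193 194 194 196 196 196 196 197  75  75  76
96  77  78  66  51 195 196 195 194 195 195 193 194 196 196 195 194 195 195 196 196 196 196  73  76  76
101  76  76  74  55 196 194 195 194 195 194 187  67  72  79  81 180 196 196 197 196 196 196  49  45  48
106  76  76  78  61 196 194 195 194 195 158  69  75  85  85  76  67 153 196 196 196 196 196  50  49  46
111  78  79  74  65 195 195 195 195 198 126  76  86  93  86  67  53 130 198 195 197 196 197  93  77  79
116  80  83  86  74 195 195 196 197 148 118  85  97  94  80  61  46 133 170 197 197 197 197 111  48  51
121  83  88  95 101
[... 2043 characters left out ...]
-1, -1, -1, -1, -1, -1, -1, -1, -1, -1, -1, -1, -1, -1, -1, -1]
0.127 [-1, -1, -1, -1, -1, -1, -1, -1, -1, -1, -1, -1, -1, -1, -1, -1, -1, -1, -1, -1, -1]
0.131 [-1, -1, -1, -1, -1, -1, -1, -1, -1, -1, -1, -1, -1, -1, -1, -1, -1, -1, -1, -1, -1]
0.135 [-1, -1, -1, -1, -1, -1, -1, -1, -1, -1, -1, -1, -1, -1, -1, -1, -1, -1, -1, -1, -1]
0.139 [-1, -1, -1, -1, -1, -1, -1, -1, -1, -1, -1, -1, -1, -1, -1, -1, -1, -1, -1, -1, -1]
0.143 [-1, -1, -1, -1, -1, -1, -1, -1, -1, -1, -1, -1, -1, -1, -1, -1, -1, -1, -1, -1, -1]
0.147 [-1, -1, -1, -1, -1, -1, -1, -1, -1, -1, -1, -1, -1, -1, -1, -1, -1, -1, -1, -1, -1]
0.151 [-1, -1, -1, -1, -1, -1, -1, -1, -1, -1, -1, -1, -1, -1, -1, -1, -1, -1, -1, -1, -1]
```

Run:
```python
from h import *
np.set_printoptions(precision=4,suppress=True)
c=cap("wrist")
a,b=atz(c,223,188,.095),atz(c,316,182,.095);e=(b-a);print("back",a,b,np.linalg.norm(e[:2]))
yaw=np.arctan2(-e[0],e[1]);print("yaw",np.degrees(yaw))
ax=np.array([np.cos(yaw),np.sin(yaw)]);ctr=(a+b)[:2]/2-.065*ax;print("centre",ctr)
f1,f2=atz(c,220,84,.02),atz(c,306,76,.02);print("front",f1,f2,(f1+f2)[:2]/2+.065*ax)
for z in(.065,.075):
    q=atz(c,266.3,113,z)[:2];r=q-ctr;print(z,q,r@ax,r@np.array([-ax[1],ax[0]]))
for n,(v,u) in(("side",(152.5,359)),("scene",(144,217))):
    cc=cap(n);print(n,[atz(cc,u,v,z)[:2] for z in(.065,.075,.085)])
print(read_state()["position"])
```

```text
back [ 0.5231 -0.462   0.095 ] [ 0.5275 -0.36    0.095 ] 0.1021540648592167
yaw -2.4575417465466067
centre [ 0.4603 -0.4082]
front [ 0.4056 -0.4615  0.02  ] [ 0.408  -0.3539  0.02  ] [ 0.4717 -0.4105]
0.065 [ 0.4485 -0.4064] -0.011935779518874347 0.0012497709857253597
0.075 [ 0.4488 -0.4061] -0.01159656908323854 0.001626675198720708
side [array([ 0.4629, -0.4363]), array([ 0.4578, -0.4226]), array([ 0.4526, -0.409 ])]
scene [array([ 0.4337, -0.4312]), array([ 0.4408, -0.422 ]), array([ 0.4479, -0.4128])]
[ 0.53   -0.4016  0.275 ]
```

Start_top triangulates to about (0.4495, -0.408, 0.083). I'll come over it with the fingers shut, slightly on its lower side, and press along the slope's normal.

```bash
python3 -m jog '[{"tx":4.3,"ty":-0.8,"tz":0,"roll":0,"jaw":0},{"tx":4.25,"ty":-0.75,"tz":0,"roll":0,"jaw":0},{"tx":0,"ty":0,"tz":4.5,"roll":0,"jaw":0},{"tx":0,"ty":0,"tz":4.5,"roll":0,"jaw":0},{"tx":0,"ty":0,"tz":4,"roll":0,"jaw":0},{"tx":0,"ty":0,"tz":2.5,"roll":0,"jaw":0},{"tx":0,"ty":0,"tz":0,"roll":0,"jaw":0},{"tx":0,"ty":0,"tz":0,"roll":0,"jaw":0}]'
```

```text
time_s: 19.65
position: [0.4436, -0.4081, 0.1203]
tcp_rot: [[-0.994, 0.108, 0.0], [0.108, 0.994, -0.0], [-0.0, -0.0, -1.0]]
force: [0.0, 0.7, -0.3]
opening: 0.006
grasp_force: 0.0
```

```bash
python3 -m jog '[{"tx":0,"ty":0,"tz":0.3,"roll":0,"jaw":0},{"tx":0,"ty":0,"tz":0.3,"roll":0,"jaw":0},{"tx":0,"ty":0,"tz":0,"roll":0,"jaw":0}]'
```

```text
time_s: 19.95
position: [0.4437, -0.4081, 0.115]
tcp_rot: [[-0.994, 0.107, 0.001], [0.107, 0.994, -0.001], [-0.001, -0.001, -1.0]]
force: [0.2, -0.6, 0.1]
opening: 0.003
grasp_force: 0.0
```

```bash
python3 -m jog '[{"tx":0,"ty":0,"tz":0.3,"roll":0,"jaw":0},{"tx":0,"ty":0,"tz":0.3,"roll":0,"jaw":0},{"tx":0,"ty":0,"tz":0,"roll":0,"jaw":0}]';python3 -m jog '[{"tx":0,"ty":0,"tz":0.2,"roll":0,"jaw":0},{"tx":0,"ty":0,"tz":0.2,"roll":0,"jaw":0},{"tx":0,"ty":0,"tz":0,"roll":0,"jaw":0}]'
```

```text
time_s: 20.25
position: [0.4432, -0.4075, 0.1077]
tcp_rot: [[-0.994, 0.108, -0.001], [0.108, 0.994, 0.001], [0.001, 0.001, -1.0]]
force: [-0.1, 0.1, -0.1]
opening: 0.001
grasp_force: 0.0
time_s: 20.55
position: [0.4433, -0.4079, 0.1039]
tcp_rot: [[-0.994, 0.108, -0.0], [0.108, 0.994, 0.0], [0.0, 0.0, -1.0]]
force: [0.6, -0.3, 1.5]
opening: 0.008
grasp_force: 0.5
```

Contact comes at tip height 0.085, as predicted. Now I'll press along the normal.

```bash
python3 -m jog '[{"tx":-0.1,"ty":0,"tz":0.2,"roll":0,"jaw":0},{"tx":-0.1,"ty":0,"tz":0.2,"roll":0,"jaw":0},{"tx":-0.1,"ty":0,"tz":0.2,"roll":0,"jaw":0},{"tx":-0.1,"ty":0,"tz":0.15,"roll":0,"jaw":0},{"tx":0,"ty":0,"tz":0,"roll":0,"jaw":0}]'
```

```text
time_s: 21.05
position: [0.4475, -0.4081, 0.0966]
tcp_rot: [[-0.994, 0.107, -0.0], [0.107, 0.994, 0.0], [0.0, 0.0, -1.0]]
force: [-1.2, 0.6, 5.6]
opening: 0.004
grasp_force: 2.4
```

```bash
python3 -m jog '[{"tx":-0.05,"ty":0,"tz":0.1,"roll":0,"jaw":0},{"tx":-0.05,"ty":0,"tz":0.1,"roll":0,"jaw":0},{"tx":0,"ty":0,"tz":0,"roll":0,"jaw":0}]';python3 -m jog '[{"tx":-0.05,"ty":0,"tz":0.1,"roll":0,"jaw":0},{"tx":0,"ty":0,"tz":0,"roll":0,"jaw":0}]'
```

```text
time_s: 21.35
position: [0.4478, -0.4082, 0.0961]
tcp_rot: [[-0.994, 0.107, -0.001], [0.107, 0.994, 0.0], [0.001, -0.0, -1.0]]
force: [-3.1, 3.1, 12.1]
opening: 0.004
grasp_force: 6.6
time_s: 21.55
position: [0.4479, -0.4082, 0.0959]
tcp_rot: [[-0.994, 0.107, -0.002], [0.107, 0.994, 0.0], [0.002, -0.0, -1.0]]
force: [-5.8, 3.2, 18.5]
opening: 0.004
grasp_force: 9.2
```

The button has bottomed out: the force climbs while the position has stopped. I'll retract and recheck the pan.

```bash
python3 -m jog '[{"tx":0.3,"ty":0,"tz":-1,"roll":0,"jaw":0},{"tx":0.5,"ty":0,"tz":-3,"roll":0,"jaw":0},{"tx":0,"ty":0,"tz":-5,"roll":0,"jaw":0},{"tx":0,"ty":0,"tz":-5,"roll":0,"jaw":0},{"tx":-4,"ty":0,"tz":-2,"roll":0,"jaw":0},{"tx":-4,"ty":4,"tz":0,"roll":0,"jaw":0},{"tx":0,"ty":4,"tz":0,"roll":0,"jaw":0},{"tx":0,"ty":0,"tz":0,"roll":0,"jaw":0}]'
python3 - <<'E'
from h import *
np.set_printoptions(precision=4,suppress=True)
for n in("wrist","side","scene"):
    c=cap(n);g=cv2.cvtColor(c["img"],cv2.COLOR_RGB2GRAY);save(c,n+"10")
    for t,z in(("pot",.08),("pot_handle",.135)):
      for r in landmark_of(n,t)[:3]:
        p=r["point"];q=atz(c,p[1],p[0],z)
        if abs(q[1]+.09)<.06:print(n,t,round(r["p"],2),np.round(p),q)
    for dd in (.12,.13,.14,.15,.16,.17):
        prof=[]
        for s in np.arange(-.03,.0301,.003):
            p=np.array([.6107,-.093])-dd*np.array([.994,-.108])+s*np.array([.108,.994]);u,v=proj(c,[*p,.143])
            prof.append(int(g[int(round(v)),int(round(u))]) if 0<=u<559 and 0<=v<419 else -1)
        print(dd,prof)
E
```

```text
time_s: 22.35
position: [0.5246, -0.3353, 0.2528]
tcp_rot: [[-0.995, 0.103, -0.002], [0.103, 0.995, 0.004], [0.002, 0.004, -1.0]]
force: [-0.5, -0.3, 0.3]
opening: 0.008
grasp_force: 0.0
wrist pot 0.89 [ 19. 488.] [ 0.3759 -0.1139  0.08  ]
wrist pot 0.61 [237. 493.] [ 0.6047 -0.0939  0.08  ]
0.12 [47, 47, 45, 128, 130, 127, 134, 155, -1, -1, -1, -1, -1, -1, -1, -1, -1, -1, -1, -1, -1]
0.13 [73, 71, 73, 107, 130, 128, 137, -1, -1, -1, -1, -1, -1, -1, -1, -1, -1, -1, -1, -1, -1]
0.14 [72, 71, 70, 94, 129, 128, 135, -1, -1, -1, -1, -1, -1, -1, -1, -1, -1, -1, -1, -1, -1]
0.15 [72, 71, 70, 89, 130, 132, -1, -1, -1, -1, -1, -1, -1, -1, -1, -1, -1, -1, -1, -1, -1]
0.16 [69, 71, 70, 70, 71, -1, -1, -1, -1, -1, -1, -1, -1, -1, -1, -1, -1, -1, -1, -1, -1]
0.17 [70, 71, 70, 70, -1, -1, -1, -1, -1, -1, -1, -1, -1, -1, -1, -1, -1, -1, -1, -1, -1]
side pot 0.79 [181. 280.] [ 0.6167 -0.1038  0.08  ]
side pot_handle 0.76 [188. 312.] [ 0.4698 -0.075   0.135 ]
0.12 [127, 152, 152, 152, 152, 154, 147, 137, 135, 131, 129, 129, 128, 128, 127, 112, 106, 100, 102, 94, 94]
0.13 [132, 152, 155, 156, 157, 15
[... 525 characters left out ...]
0.6055 -0.1058  0.08  ]
scene pot 0.62 [185. 292.] [ 0.4225 -0.0375  0.08  ]
0.12 [214, 204, 137, 137, 116, 116, 116, 114, 115, 115, 115, 114, 114, 114, 113, 114, 112, 112, 102, 102, 60]
0.13 [220, 194, 166, 124, 116, 115, 114, 114, 114, 115, 113, 113, 114, 114, 113, 112, 112, 113, 96, 76, 59]
0.14 [215, 209, 149, 149, 115, 115, 116, 116, 114, 114, 114, 112, 112, 112, 112, 102, 74, 74, 59, 59, 59]
0.15 [205, 205, 135, 135, 116, 115, 114, 114, 115, 113, 113, 100, 106, 86, 114, 59, 59, 59, 57, 58, 64]
0.16 [214, 195, 163, 121, 115, 115, 116, 116, 101, 67, 66, 59, 59, 58, 58, 60, 78, 67, 86, 99, 112]
0.17 [208, 208, 146, 146, 102, 102, 65, 65, 58, 58, 58, 59, 59, 73, 73, 88, 66, 66, 71, 71, 70]
```

The handle's end falls between 150 and 160 mm from the pan's axis and its side is parallel to the plate's axis, so the pan is in place. Handing in.

```bash
python3 -m jog '[{"tx":0,"ty":0,"tz":0,"roll":0,"jaw":0},{"tx":0,"ty":0,"tz":0,"roll":0,"jaw":0}]'; python3 -c "from rig import *;print(hand_in())"
```

```text
time_s: 23.0
position: [0.5237, -0.3411, 0.2535]
tcp_rot: [[-0.994, 0.108, 0.0], [0.108, 0.994, 0.0], [-0.0, 0.0, -1.0]]
force: [-1.4, 0.2, -0.1]
opening: 0.001
grasp_force: 0.0
the job is handed in; nothing more can be done
None
```

I slid the pan under the reading head (by my measurements about 5 mm from the ring's centre, handle square to the front), pressed the start button to its stop and released it, and handed the job in at about 23 s; no verdict came back.

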